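# Sort the full sample tin from the empty one by weight

### The arm

A 7-joint arm with a two-finger parallel gripper is mounted at the origin on a cart in front of the work surface, level with it; the furniture and walls round the work are solid. World frame = base frame: x ahead of the robot, y to its left, z up, the work surface at z = 0. Lengths are in mm, angles in rad, forces in N, time in s.
With the tool pointing down it reaches from about 375 to 925 mm from the base axis. Payload 3.1 kg.
Tool frame: the origin (TCP) lies midway between the tips of the shut fingers; the grasp point (between the pads) lies 19 mm behind it; z points along the fingers, y is the direction in which the jaws open and shut (so a half turn about z gives the same grasp; the last joint's range is limited). The gripper opens to 85 mm and grips with 20 to 120 N. Pads are 22 mm wide; open, the fingers measure 114 mm over their backs; the gripper's body (76 mm by 85 mm) begins 54 mm behind the grasp point. The pads swing forward as they close: fully open they stand 13 mm farther back than shut.
Start: joints at [1.091, 0.383, 0.044, 1.598, -0.018, 1.161, -0.05], TCP at [242.204, -603.192, 231.269] pointing down, gripper open.
Joint ranges: [-2.61, 2.61], [-0.41, 2.15], [-1.48, 1.57], [0, 2.5], [-1.57, 4.71], [0.05, 1.97], [-2.85, 2.85]. Speed limits (rad/s): [2.79, 2.79, 3.14, 3.14, 3.14, 3.14, 3.14].

### API

Orientations are given as a unit quaternion [x, y, z, w].
In Python, from station import env gives the robot as it stands. The module is installed in compiled form; this text tells all that it offers.
- The arm moves only by the tool move_arm, never from a script. Its argument "targets" is a list of rows, each a list of 6 numbers: the shift along the tool's x, y, z as a fraction of full scale, then the turn, a rotation vector about the tool's x, y, z as a fraction of full scale. In form: [[x, y, z, wx, wy, wz], ...]. A call has exactly 8 rows; each row shifts and turns the pose as measured when the row begins, along the tool's axes as they then stand; what a row does not reach is not made up. Full scale, the value 1, is 300 mm for a shift and pi/4 rad for a turn. A row lasts 1/12 s, in which the tool goes at most 41.7 mm and 7.16 degrees, less where a joint would pass 70% of its speed; a pose out of reach is approached as far as the arm can. A call with a number of a shift or a turn outside -1 to 1 is refused whole. A call with a gripper value outside its range is refused whole. "grip" is the opening, from 0 (shut) to 1 (fully open), set as the call begins (left out, the last holds). The fingers move at their own pace and stop on an object; "newtons" is the grip in N (left out, the last holds). Time passes only in rows, so rows that do not move let the fingers close, or fill a call up. It gives the time, the measured TCP pose, the force and the opening at its end, in the units of the state.
- env.get_obs(): the state, without advancing time (a new reading comes with each control period).
- env.capture(name): name is "scene" or "top" or "wrist"; returns the picture (384x512x3 uint8, red, green, blue); there is no depth.
- env.calibration(name): a dict with "intrinsics" (3x3 intrinsics, pixels), "R" (3x3) and "t" (3): a world point X has camera coordinates R X + t. Camera axes: x right, y down, z forward; pixel columns grow to the right and rows downward; lengths in mm; the calibration is good to about 2 mm. A picture is of the moment at which its call begins: read the wrist's pose just before it. calibration takes no time and is no camera call; for the wrist camera it gives the pose at the moment of the call.
- env.close_job(): hands the job in, once; it reports no verdict.
The state is a dict: "time": time; "joint_positions": joint angles; "joint_vel": joint speeds; "effort": joint torques, N m; "position": TCP position; "orientation": TCP orientation; "force": force on the tool from outside, world axes, zero at the start; "wrist_torque": the same for the moment, N m; "grip_width": finger opening in mm.
Only numpy, scipy, OpenCV 4.12 (cv2) and the standard library are available. Lean on these libraries where they do the work, as an engineer would, in place of code of your own. Each camera call takes 0.05 s, during which the arm holds its last target.

### The job

The two closed aluminium sample tins look alike, but one is full and the other is empty. Lift a tin just clear of the bench to feel its weight, and then stand the heavy, full tin upright on the blue tray for the oven and the light, empty one upright on the white tray for washing. Leave the open tin, the red-capped vial and the dark weight where they are.

Things in the scene. Friction and masses are not known exactly. Their poses are not given: they have to be found in the camera images.
- tin_1_mid (a point): one of two look-alike closed aluminium sample tins with a fitted lid, standing upright, round, body 60 mm across, lid rim 63 mm, 42 mm tall; this point is its centre, 21 mm above its underside; z axis up along the tin. The lid does not come off. One of the two tins (it may be either) is full and weighs about 0.5 kg, the other is empty and weighs about 0.1 kg; the contents lie loose and may shift a few mm inside
- tin_2_mid (a point): one of two look-alike closed aluminium sample tins with a fitted lid, standing upright, round, body 60 mm across, lid rim 63 mm, 42 mm tall; this point is its centre, 21 mm above its underside; z axis up along the tin. The lid does not come off. One of the two tins (it may be either) is full and weighs about 0.5 kg, the other is empty and weighs about 0.1 kg; the contents lie loose and may shift a few mm inside
- blue_tray: blue square tray, 140 x 140 mm, fixed to the bench, with a rim 8 mm high and 4 mm wide all round (the inner floor is 132 mm square, 3 mm above the bench); origin at the centre of its underside, x and y axes along its sides, z up
- white_tray: white square tray, 140 x 140 mm, fixed to the bench, with a rim 8 mm high and 4 mm wide all round (the inner floor is 132 mm square, 3 mm above the bench); origin at the centre of its underside, x and y axes along its sides, z up
- tin_d: bystander: open aluminium tin without a lid, 53 mm across, 40 mm tall; origin at the centre of its underside
- vial_red: bystander: small clear vial with a red cap, 34 mm across, 35 mm tall; origin at the centre of its underside
- weight3: bystander: dark iron weight with a knob, 46 mm across, 42 mm tall; origin at the centre of its underside
- microscope: fixed obstacle: cream and black microscope, 364 mm tall, 246 mm along x and 164 mm along y; keep the arm and gripper clear of it; origin near the centre of its underside
Not all that is in view belongs to the job. What is shaped like the part that bears tin_2_mid but orange or yellow is not meant.

How it is judged:
By the outcome, as a careful person would: the job done as asked, in the order asked, and still so for the second after the job is handed in, with the robot touching nothing.
It also fails if it takes over 64 s, if anything falls off the work surface, if the arm or the gripper's body presses on something with over 40 N, if the wrist force passes 120 N, or if a joint passes its speed limit or range.

## Working session

There is one attempt and no reset: what is moved stays moved. The work goes in short steps, Python scripts to look and compute and a tool call to move; the robot and the scene stay as the last step left them, time stands still between calls to the robot, and variables do not carry over. Pictures are saved under pics/ and viewed, and the job is handed in when it is done.

Besides the shell and the picture viewer there is one more tool, called after "Call:" as a command line: name --pt "numbers of a row" for each row, then --argument value for the rest. move_arm: Moves the arm, as the interface text tells. Its arguments: {"type":"object","properties":{"targets":{"type":"array"},"grip":{"type":"number"},"newtons":{"type":"number"}},"required":["targets"]}

```bash
mkdir -p pics
python3 - <<'E'
from station import env
import cv2
o=env.get_obs(); print(o)
for n in ("scene","top","wrist"):
    c=env.calibration(n); print(n,c)
    cv2.imwrite(f"pics/{n}0.png",env.capture(n)[:,:,::-1])
E
```

```text
{'time': 0.0, 'joint_positions': array([ 1.09119629,  0.38385584,  0.04386732,  1.59960042, -0.01787058,
        1.16119398, -0.04987449]), 'joint_vel': array([-0.00035079,  0.00061505,  0.00116658,  0.00372718, -0.00145164,
        0.00026493,  0.00262683]), 'effort': array([-9.01487656e-04, -4.33461928e+01,  1.02441162e+00, -2.49510366e+01,
        1.06819978e-02,  1.13764874e-02, -1.49296324e-05]), 'position': array([ 241.79511325, -602.32514426,  229.86198802]), 'orientation': array([ 9.81824863e-01,  1.89784516e-01, -3.42289606e-04, -1.28777566e-03]), 'force': array([-0.46399751,  0.49660724, -0.39728797]), 'wrist_torque': array([ 0.04520022, -0.02426162, -0.01005883]), 'grip_width': 85.07056539850633}
scene {'intrinsics': array([[372.2369558 ,   0.        , 258.12869485],
       [  0.        , 372.2369558 , 194.20155338],
       [  0.        ,   0.        ,   1.        ]]), 'R': array([[ 0.88682839, -0.46204012, -0.00737152],
       [-0.2674405 , -0.50017893, -0.82358765],
       [ 0.37684346,  0.73235235, -0.56714111]]), 't': array([-454.4094858 ,  278.2546003 ,  563.81323175])}
top {'intrinsics': array([[370.96690311,   0.        , 257.8998026 ],
       [  0.        , 370.96690311, 187.42456829],
       [  0.        ,   0.        ,   1.        ]]), 'R': array([[ 2.44649788e-02, -9.99695617e-01,  3.18418666e-03],
       [-9.87640018e-01, -2.46629689e-02, -1.54786733e-01],
       [ 1.54818150e-01,  6.42023952e-04, -9.87942776e-01]]), 't': array([112.82418163, 586.15320606, 892.35759876])}
wrist {'intrinsics': array([[274.90140644,   0.        , 256.18610135],
       [  0.        , 274.90140644, 196.35645905],
       [  0.        ,   0.        ,   1.        ]]), 'R': array([[ 0.37296301, -0.92784302, -0.00243241],
       [-0.88954924, -0.35831309,  0.28339703],
       [-0.26381952, -0.10353286, -0.95899959]]), 't': array([-648.31933363,  -36.21914108,  377.80614938])}
```

View pics/scene0.png

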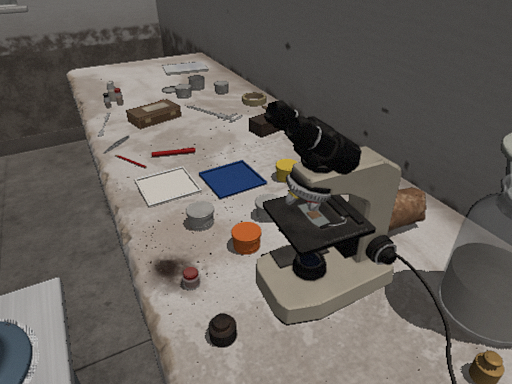

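View pics/top0.png

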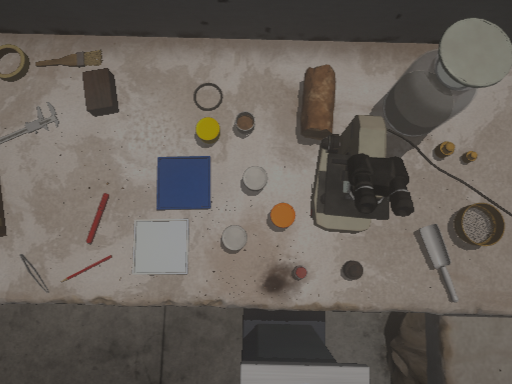

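View pics/wrist0.png

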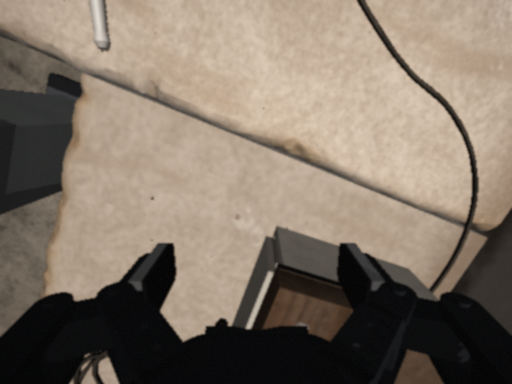

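The top view shows grey closed tins near (255,178) and (234,238), the open tin at (245,122), the orange one at (283,216), the yellow one at (208,130), the blue tray at (184,183), the white tray at (161,247), the vial at (300,272) and the weight at (353,270). The microscope is at about (360,190). Next I'll measure positions.

```bash
cat > h.py <<'E'
import numpy as np,cv2
from station import env
def ray(n,uv,z,c=None):
    c=c or env.calibration(n)
    d=c["R"].T@np.linalg.solve(c["intrinsics"],[uv[0],uv[1],1.]); o=-c["R"].T@c["t"]
    return o+d*(z-o[2])/d[2]
def proj(n,X):
    c=env.calibration(n); p=c["intrinsics"]@(c["R"]@np.array(X,float)+c["t"]); return p[:2]/p[2]
E
python3 - <<'E'
from h import *
im=cv2.imread("pics/top0.png"); hsv=cv2.cvtColor(im,cv2.COLOR_BGR2HSV)
g=cv2.cvtColor(im,cv2.COLOR_BGR2GRAY)
for nm,(u,v) in dict(A=(255,178),B=(234,238),W=(161,247)).items():
    print(nm,hsv[v,u],hsv[v+18,u+18])
# low saturation mask
cv2.imwrite("pics/crop0.png",cv2.resize(im[90:290,120:320],None,fx=3,fy=3,interpolation=cv2.INTER_CUBIC))
sat=hsv[:,:,1]
m=((sat<25)&(g>70)).astype(np.uint8)*255
cv2.imwrite("pics/m0.png",cv2.resize(m[90:290,120:320],None,fx=3,fy=3))
b=((hsv[:,:,0]>100)&(hsv[:,:,0]<130)&(sat>100)).astype(np.uint8)
cs,_=cv2.findContours(b,0,2)
c=max(cs,key=cv2.contourArea); r=cv2.minAreaRect(c);print("blue",r); print([ray("top",p,8).round() for p in cv2.boxPoints(r)], ray("top",r[0],8))
for n,zz in dict(orange=((283,216),42),yellow=((208,130),42),open=((245,122),40),vial=((300,272),35),weight=((353,270),42),A=((255,178),42),B=((234,238),42),W=((161,247),8),mic=((345,225),20)).items(): print(n,ray("top",*zz).round())
E
```

```text
A [ 16  20 142] [ 14  26 148]
B [ 19  20 137] [ 14  46 133]
W [ 60   2 150] [ 90   2 149]
blue ((183.0, 182.0), (52.0, 52.0), 90.0)
[array([667., 398.,   8.]), array([671., 260.,   8.]), array([532., 253.,   8.]), array([528., 389.,   8.])] [598.59133046 324.92128596   8.        ]
orange [513.  63.  42.]
yellow [732. 261.  42.]
open [756. 165.  40.]
vial [376.  18.  35.]
weight [ 385. -111.   42.]
A [608. 135.  42.]
B [455. 184.  42.]
W [428. 372.   8.]
mic [495. -98.  20.]
```

View pics/crop0.png

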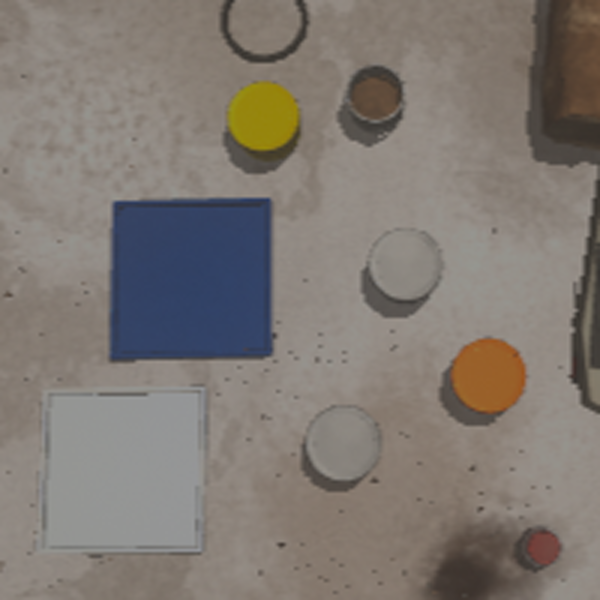

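View pics/m0.png

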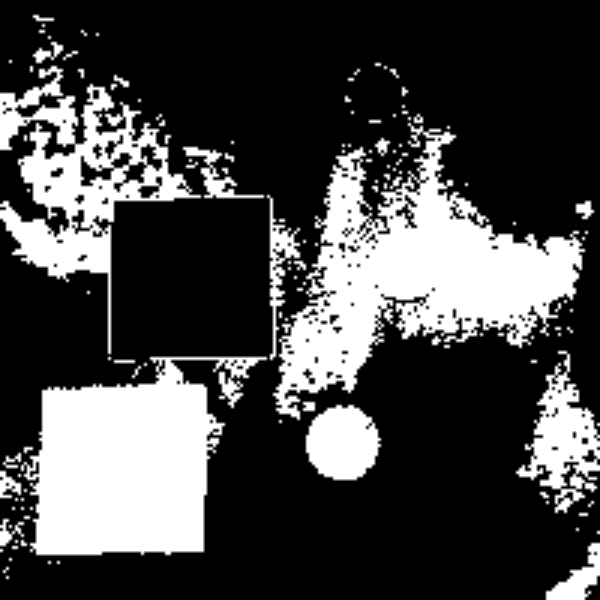

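Tin A is at about (608,135) and tin B at about (457,184). The blue tray centre is about (598,324) and the white tray about (429,372). I'll write a helper that turns world goals into tool fractions, then travel on the robot's side of the microscope.

```bash
cat >> h.py <<'E'
from scipy.spatial.transform import Rotation as Ro
def st():
    o=env.get_obs(); print("t",round(o["time"],2),"p",o["position"].round(1),"F",o["force"].round(2),"w",round(o["grip_width"],1)); return o
def go(g,yaw=None,o=None):
    "remaining shift to world point g, tool fractions (of 300mm) ; tilt/yaw correction rotvec fraction"
    o=o or env.get_obs(); R=Ro.from_quat(o["orientation"]); d=R.inv().apply(np.array(g)-o["position"])/300
    x=R.as_matrix()[:,0]; y0=np.arctan2(x[1],x[0]); yaw=y0 if yaw is None else yaw
    T=Ro.from_matrix(np.array([[np.cos(yaw),np.sin(yaw),0],[np.sin(yaw),-np.cos(yaw),0],[0,0,-1]]))
    w=(R.inv()*T).as_rotvec()/(np.pi/4)
    print("shift",d.round(4),"rows",round(np.linalg.norm(d)*300/41.7,1),"turn",w.round(3),"yaw",round(y0,3))
E
python3 - <<'E'
from h import *
o=st()
c=env.calibration("wrist");print("cam",-c["R"].T@c["t"]-o["position"])
go((370,-180,230)); go((457,184,230))
for u,v in ((255.2,177.7),(233.8,237.2)): print(ray("top",(u,v),42))
print(ray("top",(161,246.4),8),ray("top",(183.4,182.7),8))
sc={k:proj("scene",p) for k,p in dict(A=(608,135,42),B=(457,184,42),blue=(598,324,8),white=(429,372,8)).items()};print(sc)
E
```

```text
t 0.15 p [ 241.9 -602.5  230.2] F [0.5  0.08 0.22] w 85.2
cam [ 67.37608263  27.05188864 140.99611788]
shift [ 0.9211 -1.1479  0.0029] rows 10.6 turn [-0.003  0.    -0.   ] yaw 0.382
shift [ 1.6423 -2.1657  0.0049] rows 19.6 turn [-0.003  0.    -0.   ] yaw 0.382
[608.62800263 134.76776844  42.        ]
[457.08404252 184.07764406  42.        ]
[429.82862185 371.95034547   8.        ] [596.74925398 323.76462048   8.        ]
{'A': array([267.60513524, 200.00648763]), 'B': array([199.03676875, 207.12742728]), 'blue': array([231.22982566, 175.87165401]), 'white': array([165.9861114 , 183.28500927])}
```

The scene view agrees with these positions: the lid of tin B is at about (200,209).

Call:
move_arm --pt "0.08 -0.1 0 0 0 0" --pt "0.08 -0.1 0 0 0 0" --pt "0.08 -0.1 0 0 0 0" --pt "0.08 -0.1 0 0 0 0" --pt "0.08 -0.1 0 0 0 0" --pt "0.08 -0.1 0 0 0 0" --pt "0.08 -0.1 0 0 0 0" --pt "0.08 -0.1 0 0 0 0" --grip 1 --newtons 60

```text
time: 0.82
position: [326.5, -306.1, 224.4]
orientation: [0.984, 0.179, -0.004, -0.0]
force: [1.4, 0.9, 0.5]
grip_width: 85.7
```

```bash
python3 -c "
from h import *
st();go((375,-150,230),0.382);go((390,50,230),.382)"
```

```text
t 0.82 p [ 326.5 -306.1  224.4] F [1.37 0.87 0.49] w 85.7
shift [ 0.3347 -0.4298 -0.0206] rows 3.9 turn [-0.003  0.011 -0.027] yaw 0.361
shift [ 0.6169 -1.0359 -0.0215] rows 8.7 turn [-0.003  0.011 -0.027] yaw 0.361
```

Call:
move_arm --pt "0.08 -0.1 -0.005 0 0 0" --pt "0.08 -0.1 -0.005 0 0 0" --pt "0.08 -0.1 -0.005 0 0 0" --pt "0.06 -0.11 -0.005 0 0 0" --pt "0.05 -0.11 0 0 0 0" --pt "0.05 -0.12 0 0 0 0" --pt "0.05 -0.12 0 0 0 0" --pt "0.05 -0.12 0 0 0 0"

```text
time: 1.48
position: [373.4, 9.6, 229.3]
orientation: [0.984, 0.179, -0.003, 0.001]
force: [1.2, -0.4, -0.2]
grip_width: 85.2
```

```bash
python3 -c "
from h import *
st();go((390,50,230),0.382);go((457,184,150),.382)"
```

```text
t 1.48 p [373.4   9.6 229.3] F [ 1.17 -0.36 -0.25] w 85.2
shift [ 0.0992 -0.1066 -0.0032] rows 1.0 turn [ 0.001  0.009 -0.028] yaw 0.36
shift [ 0.4675 -0.4461  0.2606] rows 5.0 turn [ 0.001  0.009 -0.028] yaw 0.36
```

Call:
move_arm --pt "0.08 -0.08 0.04 0 0 0" --pt "0.08 -0.08 0.04 0 0 0" --pt "0.08 -0.08 0.04 0 0 0" --pt "0.08 -0.08 0.04 0 0 0" --pt "0.08 -0.08 0.04 0 0 0" --pt "0.05 -0.04 0.04 0 0 0" --pt "0 0 0 0 0 0" --pt "0 0 0 0 0 0"

```text
time: 2.15
position: [453.2, 199.4, 154.9]
orientation: [0.983, 0.186, 0.0, 0.0]
force: [-0.1, -0.4, -0.7]
grip_width: 85.1
```

```bash
python3 -c "
from h import *
st();go((457,184,100),0.382);
cv2.imwrite('pics/w1.png',env.capture('wrist')[:,:,::-1])
print(proj('wrist',(457,184,42)))"
```

```text
t 2.15 p [453.2 199.4 154.9] F [-0.11 -0.41 -0.66] w 85.1
shift [-0.007   0.0523  0.1829] rows 1.4 turn [ 0.001 -0.001 -0.011] yaw 0.374
[272.2951338 195.7371992]
```

View pics/w1.png

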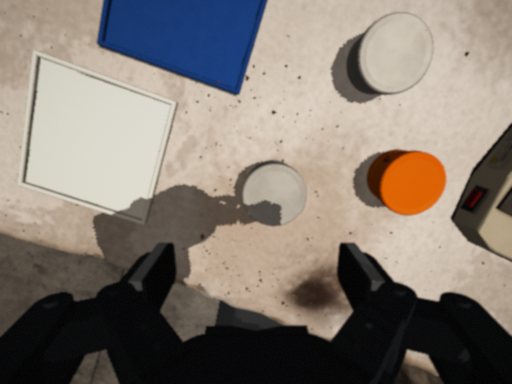

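The wrist view shows tin B's lid at (275,194), against a prediction of (272,196). I'll refine its centre to about (458,183) and descend.

Call:
move_arm --pt "0 0.03 0.03 0 0 -0.01" --pt "0 0.03 0.06 0 0 0" --pt "0 0 0.06 0 0 0" --pt "0 0 0.03 0 0 0" --pt "0 0 0.02 0 0 0" --pt "0 0 0 0 0 0" --pt "0 0 0 0 0 0" --pt "0 0 0 0 0 0"

```text
time: 2.87
position: [462.2, 167.2, 94.6]
orientation: [0.983, 0.183, 0.003, 0.006]
force: [0.6, 0.3, 1.0]
grip_width: 85.5
```

```bash
python3 -c "
from h import *
st();go((458,183,5),0.382)
cv2.imwrite('pics/w2.png',env.capture('wrist')[:,:,::-1])
print(proj('wrist',(458,183,42)))"
```

```text
t 2.87 p [462.2 167.2  94.6] F [0.57 0.32 1.05] w 85.5
shift [ 0.0049 -0.0583  0.2979] rows 2.2 turn [ 0.018 -0.004 -0.017] yaw 0.368
[234.01451913 214.42986742]
```

View pics/w2.png

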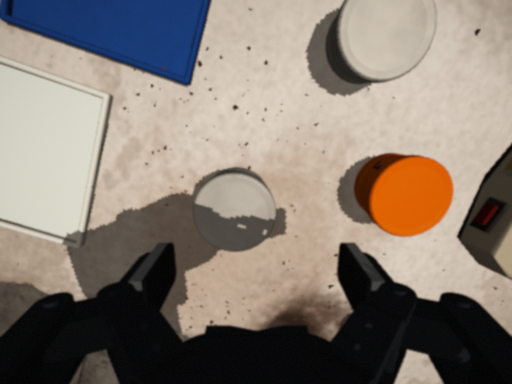

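The lid is seen at (234,211), against a prediction of (234,214). The centre is about (459.5,183.5).

Call:
move_arm --pt "0.003 -0.02 0 0 0 -0.01" --pt "0.003 -0.015 0 0 0 0" --pt "0 0 0 0 0 0" --pt "0 0 0.02 0 0 0" --pt "0 0 0.03 0 0 0" --pt "0 0 0.01 0 0 0" --pt "0 0 0 0 0 0" --pt "0 0 0 0 0 0"

```text
time: 3.58
position: [461.9, 181.5, 77.3]
orientation: [0.982, 0.189, 0.006, 0.006]
force: [0.0, 0.4, -0.3]
grip_width: 85.4
```

```bash
python3 -c "
from h import *
st();go((459.5,183.5,5),0.382)"
```

```text
t 3.58 p [461.9 181.5  77.3] F [ 0.    0.41 -0.28] w 85.4
shift [-0.0073 -0.0124  0.2408] rows 1.7 turn [ 0.017 -0.012 -0.002] yaw 0.38
```

Call:
move_arm --pt "-0.003 -0.006 0 0.01 -0.006 0" --pt "-0.003 -0.004 0.03 0.006 -0.006 0" --pt "0 0 0.05 0 0 0" --pt "0 0 0.06 0 0 0" --pt "0 0 0.05 0 0 0" --pt "0 0 0.02 0 0 0" --pt "0 0 0 0 0 0" --pt "0 0 0 0 0 0"

```text
time: 4.25
position: [459.9, 183.4, 10.1]
orientation: [0.982, 0.188, -0.0, -0.001]
force: [-0.2, 0.7, -1.2]
grip_width: 85.6
```

```bash
python3 -c "
from h import *
st();go((459.5,183.5,5),0.382)"
```

```text
t 4.25 p [459.9 183.4  10.1] F [-0.21  0.66 -1.17] w 85.6
shift [-0.0011 -0.0009  0.0169] rows 0.1 turn [-0.002  0.001 -0.005] yaw 0.378
```

Call:
move_arm --pt "0 0 0.015 0 0 0" --pt "0 0 0.005 0 0 0" --pt "0 0 0 0 0 0" --pt "0 0 0 0 0 0" --pt "0 0 0 0 0 0" --pt "0 0 0 0 0 0" --pt "0 0 0 0 0 0" --pt "0 0 0 0 0 0" --grip 0.3 --newtons 60

```text
time: 4.92
position: [460.8, 183.9, 5.3]
orientation: [0.982, 0.187, 0.001, -0.001]
force: [0.9, 0.4, -2.8]
grip_width: 58.3
```

```bash
python3 -c "
from h import *
st();go((459.5,183.5,30),0.382)"
```

```text
t 4.92 p [460.8 183.9   5.3] F [ 0.94  0.37 -2.79] w 58.3
shift [-0.0045 -0.0004 -0.0824] rows 0.6 turn [-0.002 -0.003 -0.006] yaw 0.377
```

Gripped on the body (58.3 mm). Now I'll lift it just clear to weigh it.

Call:
move_arm --pt "0 0 -0.02 0 0 0" --pt "0 0 -0.02 0 0 0" --pt "0 0 -0.02 0 0 0" --pt "0 0 0 0 0 0" --pt "0 0 0 0 0 0" --pt "0 0 0 0 0 0" --pt "0 0 0 0 0 0" --pt "0 0 0 0 0 0"

```text
time: 5.58
position: [458.7, 181.9, 24.1]
orientation: [0.982, 0.187, -0.001, 0.0]
force: [0.7, -0.8, -5.6]
grip_width: 58.5
```

```bash
python3 -c "
from h import *
for i in range(4): o=st(); im=env.capture('wrist')
print(o['effort'],o['wrist_torque'])
cv2.imwrite('pics/w3.png',im[:,:,::-1])
cv2.imwrite('pics/s3.png',env.capture('scene')[:,:,::-1]);st()"
```

```text
t 5.58 p [458.7 181.9  24.1] F [ 0.68 -0.77 -5.55] w 58.5
t 5.63 p [458.6 181.8  24. ] F [ 0.72  0.36 -4.69] w 58.2
t 5.68 p [458.6 181.9  24. ] F [ 0.41 -0.66 -4.61] w 58.4
t 5.73 p [458.6 181.9  24. ] F [-0.59 -0.08 -4.56] w 58.6
[ 1.75914704e-02 -3.65898049e+01 -6.62642330e+00 -1.76102471e+01
  2.87312896e-04  2.81418418e-02  1.18597706e-05] [-0.01510539 -0.05030706 -0.04189371]
t 5.83 p [458.7 182.   24. ] F [-0.01  0.03 -5.13] w 58.1
```

View pics/s3.png

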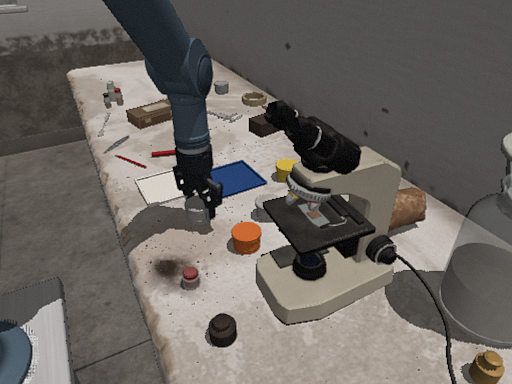

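The weight reads about 4.9 N, so tin B is the full one. I'll raise it and carry it to the blue tray.

Call:
move_arm --pt "0 0 -0.05 0 0 0" --pt "0 0 -0.06 0 0 0" --pt "0.03 -0.02 -0.05 0 0 0" --pt "0.06 -0.03 0 0 0 0" --pt "0.08 -0.04 0 0 0 0" --pt "0.08 -0.04 0 0 0 0" --pt "0.08 -0.04 0 0 0 0" --pt "0.08 -0.04 0 0 0 0"

```text
time: 6.5
position: [545.6, 278.6, 67.5]
orientation: [0.983, 0.184, -0.009, 0.006]
force: [-0.1, 0.5, -4.8]
grip_width: 58.1
```

```bash
python3 -c "
from h import *
st();go((597,323,70),0.382)"
```

```text
t 6.5 p [545.6 278.6  67.5] F [-0.13  0.5  -4.84] w 58.1
shift [ 0.2131 -0.076  -0.0131] rows 1.6 turn [ 0.01   0.025 -0.015] yaw 0.37
```

Call:
move_arm --pt "0.06 -0.02 -0.01 0 0.01 -0.01" --pt "0.05 -0.02 0 0 0.01 0" --pt "0.03 -0.01 0 0 0 0" --pt "0.02 -0.01 0 0 0 0" --pt "0 0 0 0 0 0" --pt "0 0 0 0 0 0" --pt "0 0 0 0 0 0" --pt "0 0 0 0 0 0"

```text
time: 7.17
position: [585.7, 319.3, 65.7]
orientation: [0.982, 0.19, -0.002, 0.002]
force: [-0.2, -0.3, -4.9]
grip_width: 58.8
```

```bash
python3 -c "
from h import *
st();go((597,323,9),0.382)"
```

```text
t 7.17 p [585.7 319.3  65.7] F [-0.22 -0.32 -4.88] w 58.8
shift [0.0407 0.0021 0.1889] rows 1.4 turn [ 0.004  0.007 -0.001] yaw 0.381
```

Call:
move_arm --pt "0.02 0 0 0 0.005 0" --pt "0.015 0 0.02 0 0 0" --pt "0.005 0 0.04 0 0 0" --pt "0 0 0.04 0 0 0" --pt "0 0 0.03 0 0 0" --pt "0 0 0.02 0 0 0" --pt "0 0 0 0 0 0" --pt "0 0 0 0 0 0"

```text
time: 7.83
position: [596.0, 319.6, 13.2]
orientation: [0.982, 0.189, -0.003, 0.004]
force: [-0.2, -0.3, -4.4]
grip_width: 58.7
```

```bash
python3 -c "
from h import *
st();go((597,323,8.5),0.382)"
```

```text
t 7.83 p [596.  319.6  13.2] F [-0.21 -0.25 -4.43] w 58.7
shift [ 0.0073 -0.0096  0.0157] rows 0.1 turn [ 0.008  0.009 -0.003] yaw 0.379
```

Call:
move_arm --pt "0.003 -0.006 0.005 0.004 0.005 0" --pt "0 0 0.005 0.003 0.003 0" --pt "0 0 0.005 0 0 0" --pt "0 0 0.004 0 0 0" --pt "0 0 0.003 0 0 0" --pt "0 0 0 0 0 0" --pt "0 0 0 0 0 0" --pt "0 0 0 0 0 0"

```text
time: 8.5
position: [597.2, 323.0, 9.1]
orientation: [0.982, 0.189, 0.002, -0.0]
force: [-0.1, 0.2, -4.2]
grip_width: 58.6
```

```bash
python3 -c "
from h import *
st();go((597,323,8.5),0.382)"
```

```text
t 8.5 p [597.2 323.    9.1] F [-0.12  0.17 -4.24] w 58.6
shift [-0.0008 -0.0002  0.0019] rows 0.0 turn [ 0.    -0.004 -0.003] yaw 0.38
```

Almost down. I'll lower it until it makes contact.

Call:
move_arm --pt "0 0 0.004 0 0 0" --pt "0 0 0.004 0 0 0" --pt "0 0 0.003 0 0 0" --pt "0 0 0.002 0 0 0" --pt "0 0 0 0 0 0" --pt "0 0 0 0 0 0" --pt "0 0 0 0 0 0" --pt "0 0 0 0 0 0"

```text
time: 9.17
position: [597.7, 323.3, 8.4]
orientation: [0.982, 0.189, 0.002, 0.001]
force: [-1.8, -2.2, 0.5]
grip_width: 58.3
```

The load now rests on the tray, so I'll release and retreat upward.

Call:
move_arm --pt "0 0 0 0 0 0" --pt "0 0 0 0 0 0" --pt "0 0 0 0 0 0" --pt "0 0 0 0 0 0" --pt "0 0 0 0 0 0" --pt "0 0 0 0 0 0" --pt "0 0 0 0 0 0" --pt "0 0 0 0 0 0" --grip 1

```text
time: 9.83
position: [602.3, 327.4, 11.1]
orientation: [0.982, 0.189, 0.008, -0.003]
force: [-0.4, 0.1, -0.7]
grip_width: 85.4
```

Call:
move_arm --pt "0 0 -0.03 0 0 0" --pt "0 0 -0.06 0 0 0" --pt "0 0 -0.08 0 0 0" --pt "0 0 -0.1 0 0 0" --pt "0 0 -0.1 0 0 0" --pt "0 0 -0.05 0 0 0" --pt "0 0 0 0 0 0" --pt "0 0 0 0 0 0"

```text
time: 10.5
position: [599.0, 325.9, 144.0]
orientation: [0.982, 0.189, 0.006, -0.002]
force: [0.3, 0.6, -0.4]
grip_width: 85.5
```

```bash
python3 -c "
from h import *
st();go((608.5,135,140),0.382)
cv2.imwrite('pics/w4.png',env.capture('wrist')[:,:,::-1])
print(proj('wrist',(597,324,45)),proj('wrist',(608.5,135,42)))"
```

```text
t 10.5 p [599.  325.9 144. ] F [ 0.25  0.63 -0.42] w 85.5
shift [-0.2073  0.6025  0.0095] rows 4.6 turn [-0.003 -0.016 -0.002] yaw 0.381
[257.94642161 202.39682162] [440.46577087 259.60888833]
```

View pics/w4.png

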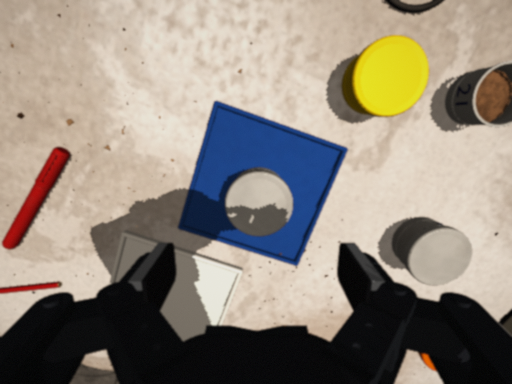

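The full tin stands upright in the blue tray at (259,203). Tin A's lid shows at about (438,251), slightly off the prediction, so I'll move over it and refine there.

Call:
move_arm --pt "-0.02 0.06 0 0 -0.005 0" --pt "-0.04 0.12 0 0 -0.005 0" --pt "-0.04 0.12 0 0 0 0" --pt "-0.04 0.12 0 0 0 0" --pt "-0.03 0.08 0 0 0 0" --pt "-0.01 0.03 0 0 0 0" --pt "0 0 0 0 0 0" --pt "0 0 0 0 0 0"

```text
time: 11.22
position: [599.7, 154.1, 129.7]
orientation: [0.981, 0.193, -0.008, -0.003]
force: [-0.3, -0.5, -1.2]
grip_width: 85.3
```

```bash
python3 -c "
from h import *
st();go((608.5,135,70),0.382)
print(proj('wrist',(608.5,135,42)))
cv2.imwrite('pics/w5.png',env.capture('wrist')[:,:,::-1])"
```

```text
t 11.22 p [599.7 154.1 129.7] F [-0.28 -0.49 -1.2 ] w 85.3
shift [0.0058 0.0719 0.1984] rows 1.5 turn [-0.012  0.018  0.009] yaw 0.389
[281.55635262 199.66048356]
```

View pics/w5.png

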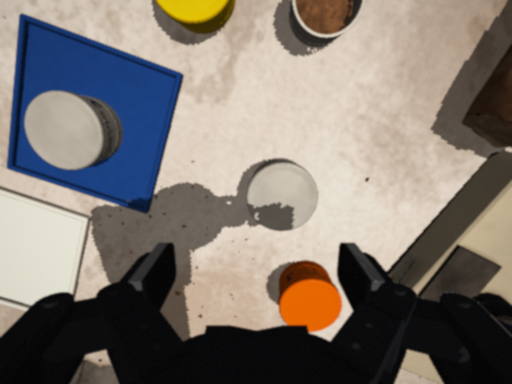

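The lid is seen at (283,195), against a prediction of (281.6,199.7), so the centre is about (612,135.5).

Call:
move_arm --pt "0.006 0.025 0 -0.005 0.008 0" --pt "0.006 0.025 0 -0.005 0.008 0" --pt "0.004 0.01 0.02 0 0 0" --pt "0 0 0.04 0 0 0" --pt "0 0 0.04 0 0 0" --pt "0 0 0.02 0 0 0" --pt "0 0 0 0 0 0" --pt "0 0 0 0 0 0"

```text
time: 11.93
position: [609.5, 151.5, 88.9]
orientation: [0.979, 0.201, -0.0, -0.004]
force: [-0.6, -0.3, -0.1]
grip_width: 85.6
```

```bash
python3 -c "
from h import *
st();go((612,135.5,5),0.382)
print(proj('wrist',(612,135.5,42)))
cv2.imwrite('pics/w6.png',env.capture('wrist')[:,:,::-1])"
```

```text
t 11.93 p [609.5 151.5  88.9] F [-0.59 -0.34 -0.06] w 85.6
shift [-0.0139  0.0546  0.2793] rows 2.0 turn [-0.011 -0.002  0.03 ] yaw 0.406
[278.39131523 224.0881484 ]
```

View pics/w6.png

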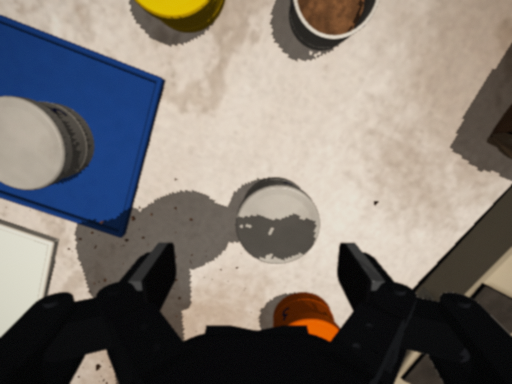

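The lid is at (278,221), against a prediction of (278,224). I'll use (613,136).

Call:
move_arm --pt "-0.004 0.02 0 -0.005 0 0.015" --pt "-0.003 0.018 0 -0.005 0 0.01" --pt "-0.002 0.01 0 0 0 0" --pt "0 0.005 0.02 0 0 0" --pt "0 0 0.03 0 0 0" --pt "0 0 0.01 0 0 0" --pt "0 0 0 0 0 0" --pt "0 0 0 0 0 0"

```text
time: 12.65
position: [614.8, 133.0, 70.4]
orientation: [0.982, 0.19, 0.002, 0.0]
force: [0.8, 0.4, 1.1]
grip_width: 85.4
```

```bash
python3 -c "
from h import *
st();go((613,136,5),0.382)"
```

```text
t 12.65 p [614.8 133.   70.4] F [0.78 0.37 1.11] w 85.4
shift [-0.0026 -0.0117  0.218 ] rows 1.6 turn [ 0.002 -0.005  0.   ] yaw 0.382
```

Call:
move_arm --pt "-0.001 -0.006 0 0 -0.005 0" --pt "-0.001 -0.005 0.02 0 0 0" --pt "0 0 0.04 0 0 0" --pt "0 0 0.06 0 0 0" --pt "0 0 0.05 0 0 0" --pt "0 0 0.02 0 0 0" --pt "0 0 0 0 0 0" --pt "0 0 0 0 0 0"

```text
time: 13.32
position: [612.1, 138.0, 7.9]
orientation: [0.982, 0.191, -0.0, 0.0]
force: [-0.6, 0.0, 0.1]
grip_width: 85.5
```

```bash
python3 -c "
from h import *
st();go((613,136,5),0.382)"
```

```text
t 13.32 p [612.1 138.    7.9] F [-0.64  0.04  0.13] w 85.5
shift [0.0002 0.0072 0.0095] rows 0.1 turn [0.    0.001 0.003] yaw 0.384
```

Call:
move_arm --pt "0 0.005 0.008 0 0 0" --pt "0 0.002 0.004 0 0 0" --pt "0 0 0 0 0 0" --pt "0 0 0 0 0 0" --pt "0 0 0 0 0 0" --pt "0 0 0 0 0 0" --pt "0 0 0 0 0 0" --pt "0 0 0 0 0 0" --grip 0.3 --newtons 60

```text
time: 13.98
position: [615.1, 136.0, 6.5]
orientation: [0.982, 0.191, 0.002, 0.0]
force: [-0.2, 1.0, -0.5]
grip_width: 58.7
```

Call:
move_arm --pt "0 0 -0.02 0 0 0" --pt "0 0 -0.02 0 0 0" --pt "0 0 -0.02 0 0 0" --pt "0 0 0 0 0 0" --pt "0 0 0 0 0 0" --pt "0 0 0 0 0 0" --pt "0 0 0 0 0 0" --pt "0 0 0 0 0 0"

```text
time: 14.65
position: [615.3, 136.1, 27.2]
orientation: [0.982, 0.191, 0.002, 0.0]
force: [-0.1, -0.2, -0.9]
grip_width: 58.8
```

```bash
python3 -c "
from h import *
for i in range(3): st(); im=env.capture('wrist')
cv2.imwrite('pics/w7.png',im[:,:,::-1])
go((613,136,70),.382);go((430,370,70),0.382)"
```

```text
t 14.65 p [615.3 136.1  27.2] F [-0.06 -0.17 -0.87] w 58.8
t 14.7 p [615.2 136.1  27.2] F [ 0.26  0.28 -2.18] w 58.5
t 14.75 p [615.2 136.1  27.1] F [ 0.72 -0.25 -1.52] w 59.0
shift [-0.0061 -0.0021 -0.1433] rows 1.0 turn [ 0.002 -0.005  0.002] yaw 0.384
shift [-0.2797 -0.9538 -0.1458] rows 7.2 turn [ 0.002 -0.005  0.002] yaw 0.384
```

View pics/w7.png

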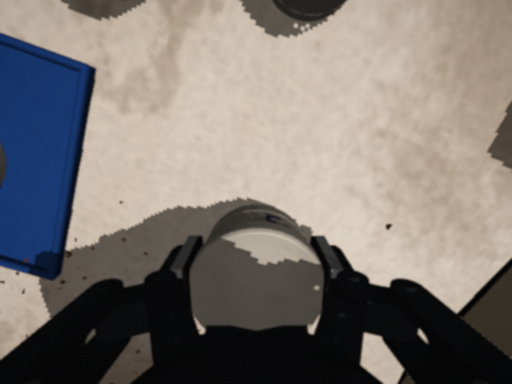

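It's light (about 1–1.5 N), so this is the empty one. I'll carry it to the white tray.

Call:
move_arm --pt "0 0 -0.06 0 0 0" --pt "0 0 -0.07 0 0 0" --pt "-0.01 -0.03 -0.07 0 0 0" --pt "-0.02 -0.07 -0.01 0 0 0" --pt "-0.03 -0.1 0 0 0 0" --pt "-0.03 -0.1 0 0 0 0" --pt "-0.03 -0.1 0 0 0 0" --pt "-0.03 -0.1 0 0 0 0"

```text
time: 15.47
position: [522.0, 250.1, 89.7]
orientation: [0.984, 0.18, 0.002, 0.004]
force: [0.6, 0.7, -1.1]
grip_width: 58.6
```

```bash
python3 -c "
from h import *
st();go((430,371,80),0.382)"
```

```text
t 15.47 p [522.  250.1  89.7] F [ 0.6   0.71 -1.11] w 58.6
shift [-0.1446 -0.4855  0.0282] rows 3.6 turn [ 0.01  -0.004 -0.027] yaw 0.361
```

Call:
move_arm --pt "-0.03 -0.1 0 0.005 0 -0.01" --pt "-0.03 -0.1 0 0.005 0 -0.01" --pt "-0.03 -0.1 0 0 0 0" --pt "-0.02 -0.07 0 0 0 0" --pt "-0.01 -0.03 0 0 0 0" --pt "0 0 0 0 0 0" --pt "0 0 0 0 0 0" --pt "0 0 0 0 0 0"

```text
time: 16.13
position: [433.8, 359.9, 89.9]
orientation: [0.981, 0.194, 0.001, -0.002]
force: [-0.1, 1.1, -1.5]
grip_width: 58.6
```

```bash
python3 -c "
from h import *
st();go((430,371,10),0.382)"
```

```text
t 16.13 p [433.8 359.9  89.9] F [-0.14  1.12 -1.5 ] w 58.6
shift [ 0.0017 -0.0381  0.2666] rows 1.9 turn [-0.005 -0.003  0.012] yaw 0.391
```

Call:
move_arm --pt "0 -0.015 0 0 0 0.01" --pt "0 -0.012 0.02 0 0 0" --pt "0 -0.004 0.05 0 0 0" --pt "0 0 0.06 0 0 0" --pt "0 0 0.06 0 0 0" --pt "0 0 0.04 0 0 0" --pt "0 0 0.01 0 0 0" --pt "0 0 0 0 0 0"

```text
time: 16.8
position: [439.1, 359.9, 9.4]
orientation: [0.983, 0.181, 0.002, 0.001]
force: [-0.4, 0.5, -0.2]
grip_width: 58.9
```

```bash
python3 -c "
from h import *
st();go((430,371,10),0.382)"
```

```text
t 16.8 p [439.1 359.9   9.4] F [-0.36  0.53 -0.2 ] w 58.9
shift [-0.0152 -0.0453 -0.0021] rows 0.3 turn [ 0.003 -0.004 -0.022] yaw 0.365
```

It's touching down but 12–14 mm off centre. I'll lift it slightly, centre it, and lower again.

Call:
move_arm --pt "0 0 -0.03 0 0 -0.01" --pt "0 0 -0.02 0 0 -0.01" --pt "-0.007 -0.02 0 0 0 0" --pt "-0.006 -0.016 0 0 0 0" --pt "-0.002 -0.006 0 0 0 0" --pt "0 0 0 0 0 0" --pt "0 0 0 0 0 0" --pt "0 0 0 0 0 0"

```text
time: 17.47
position: [431.0, 373.9, 29.9]
orientation: [0.982, 0.19, 0.005, -0.001]
force: [-0.7, -0.0, -1.4]
grip_width: 58.5
```

```bash
python3 -c "
from h import *
st();go((430,371,9.3),0.382)"
```

```text
t 17.47 p [431.  373.9  29.9] F [-0.73 -0.05 -1.41] w 58.5
shift [-0.0073  0.0077  0.0687] rows 0.5 turn [-0.    -0.012  0.001] yaw 0.383
```

Call:
move_arm --pt "0 0.004 0.01 0 -0.008 0" --pt "0 0 0.015 0 0 0" --pt "0 0 0.015 0 0 0" --pt "0 0 0.012 0 0 0" --pt "0 0 0.006 0 0 0" --pt "0 0 0.004 0 0 0" --pt "0 0 0 0 0 0" --pt "0 0 0 0 0 0"

```text
time: 18.13
position: [431.6, 371.1, 7.9]
orientation: [0.982, 0.19, 0.0, 0.001]
force: [0.7, -0.1, 2.0]
grip_width: 58.7
```

```bash
python3 -c "
from h import *
st();go((430,371,9.3),0.382)"
```

```text
t 18.13 p [431.6 371.1   7.9] F [ 0.69 -0.15  2.04] w 58.7
shift [-0.0051 -0.0016 -0.0048] rows 0.1 turn [ 0.002 -0.    -0.001] yaw 0.381
```

The tin is down, so I'll release and retreat.

Call:
move_arm --pt "0 0 0 0 0 0" --pt "0 0 0 0 0 0" --pt "0 0 0 0 0 0" --pt "0 0 0 0 0 0" --pt "0 0 0 0 0 0" --pt "0 0 0 0 0 0" --pt "0 0 0 0 0 0" --pt "0 0 0 0 0 0" --grip 1

```text
time: 18.8
position: [432.7, 372.6, 9.6]
orientation: [0.982, 0.19, 0.002, -0.0]
force: [-0.9, 0.7, -0.3]
grip_width: 85.4
```

Call:
move_arm --pt "0 0 -0.03 0 0 0" --pt "0 0 -0.06 0 0 0" --pt "0 0 -0.08 0 0 0" --pt "0 0 -0.1 0 0 0" --pt "0 0 -0.1 0 0 0" --pt "0 0.03 -0.08 0 0 0" --pt "0 0.08 0 0 0 0" --pt "0 0.08 0 0 0 0"

```text
time: 19.47
position: [448.5, 325.4, 154.4]
orientation: [0.98, 0.197, 0.001, -0.002]
force: [0.4, 0.1, 0.8]
grip_width: 85.5
```

Call:
move_arm --pt "-0.02 0.1 0 0 0 0" --pt "-0.02 0.1 0 0 0 0" --pt "-0.02 0.1 0 0 0 0" --pt "-0.02 0.08 0 0 0 0" --pt "0 0.04 0 0 0 0" --pt "0 0 0 0 0 0" --pt "0 0 0 0 0 0" --pt "0 0 0 0 0 0"

```text
time: 20.13
position: [479.3, 191.8, 161.2]
orientation: [0.981, 0.195, 0.006, -0.001]
force: [0.4, -0.2, -1.1]
grip_width: 85.1
```

```bash
python3 -c "
from h import *
st()
a=env.capture('top');b=env.capture('scene');st()
cv2.imwrite('pics/top8.png',a[:,:,::-1]);cv2.imwrite('pics/scene8.png',b[:,:,::-1])"
```

```text
t 20.13 p [479.3 191.8 161.2] F [ 0.43 -0.19 -1.1 ] w 85.1
t 20.23 p [478.9 193.  161.2] F [-0.59  1.06 -0.03] w 85.5
```

View pics/top8.png

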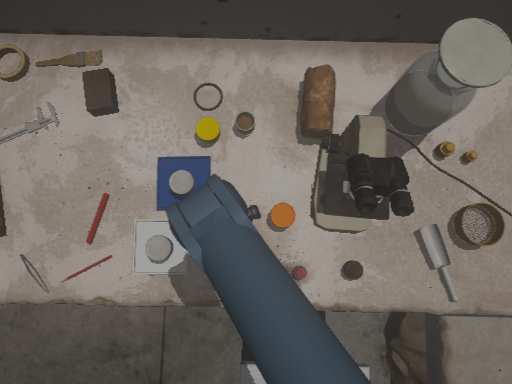

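View pics/scene8.png

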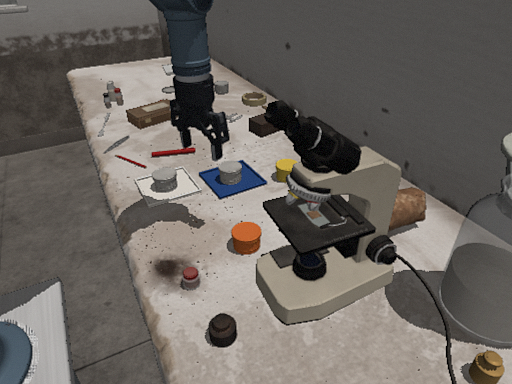

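Both views show the tins upright inside their trays: (181,182) on blue and (159,248) on white in the top view. The open tin at (245,122), the vial at (300,272) and the weight at (353,270) haven't moved. The robot is touching nothing, so I'll hand in the job.

```bash
python3 -c "
from h import *
print(env.close_job())"
```

```text
the job is handed in; nothing more can be done
None
```

The full tin now stands upright on the blue tray and the empty one on the white tray, and I handed the job in at about 20 s of the 64 s allowed.

- **Weighing:** I lifted the tin nearer the robot first, just clear of the bench. It read about 4.9 N, so it was the full one, and I placed it first. The other tin read about 1–2 N in a noisy signal, so it was the empty one.
- **White tray placing:** The first touch-down was about 14 mm off centre. I lifted the tin slightly, centred it and set it down again.
- **Final checks:** The top and scene pictures show both tins upright inside their trays. The open tin, vial, weight and the orange and yellow tins were where they started. The gripper was open and clear at about 160 mm height, with forces near zero.
- **Disagreements:** The wrist camera and the top camera differed by 2–5 mm on where the tins were. I corrected for this before each grasp, and no check failed.

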